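# Blank in the reference well, sample cell held in the light path

### The job

Set up a reading on the small two-beam photometer: take the glass cell with the flat lid out of the rack, seat it fully down in the reference well and let go of it, then take the cell with the round stopper and push it down in the sample well until the spring shutter under it is fully down and the light path is open. The shutter has no catch and would lift the cell again, so finish while still gripping the stoppered cell and holding it there. Grip the cells only by their broad frosted sides, never touch the clear end windows, keep both cells upright, and leave the open spare cell, the bottle and the timer alone.

Things in the scene. Friction and masses are not known exactly. Their poses are not given: they have to be found in the camera images.
- photometer: Two-beam photometer head, fixed, 140 (x) x 160 (y) mm. Origin: centre of its underside. x runs along the two beams, from the detector housing with display and keys (-x side, 41 mm high) to the lamp housing (+x side, 49 mm high), 77 mm apart. Between them a metal block with two wells in black bevelled frames: reference at y = +35 mm, sample (with the plain metal shutter block in it) at y = -35 mm
- reference_seat (a point): centre of the floor of the reference well, 20 mm above the counter; axes as the photometer's. The rim is 18 mm higher. Each well is 24.7 (x) x 14.7 (y) mm (1.1 mm clearance each side of a cell); its upper 4 mm flare by 3.5 mm each side. A seated cell has its origin here and its x along the photometer's x, either end first
- sample_seat (a point): centre of the floor of the sample well, same size and height as the reference well; axes as the photometer's. The cell must be held with its origin here and its x along the photometer's x, either end first; the beam passes 8.5 mm above it
- shutter (a joint): spring shutter in the sample well, metres pushed down: 0 = up, shutting off the light, its top 12 mm above the well floor and 6 mm below the rim; 0.012 = down, flush with the well floor, light path open. The foot of the cell pushes it; its spring pushes back with 1.5 N at the top, 4 N at the bottom; no latch
- cell_rack: white cell rack, fixed, 150 (x) x 40 (y) x 19 mm, three slots along its x at -48, 0, +48 mm, holding the three cells upright with their x along the rack's x. Origin: centre of its underside. Slot floors 4 mm above the counter, slots 15 mm deep, 1.1 mm clearance each side. Which cell stands in which slot varies
- blank_cell: glass cell with a low flat white lid (the blank): glass 22.5 (x) x 12.5 (y) x 45 mm high, lid 3 mm more, about 30 g. Origin: centre of its underside, z up. The broad sides facing +y and -y (22.5 mm wide, 12.5 mm apart) are frosted: grip here, in the upper half (the lower 18 mm go into the well). The narrow ends at +x and -x are the clear windows
- sample_cell: glass cell with a round white stopper, 9 mm in diameter, standing 10.5 mm above the glass (the sample); otherwise the same as blank_cell: 22.5 (x) x 12.5 (y) x 45 mm of glass, origin at the centre of its underside, frosted broad sides facing +y and -y, clear windows at +x and -x
- spare_cell: third glass cell of the same size, open, without lid or stopper: stays in the rack
- blank_windows: the two clear windows of the blank cell, its narrow ends (origin at the cell's origin)
- sample_windows: the two clear windows of the sample cell, its narrow ends (origin at the cell's origin)
- sample_frost_l: frosted side of the sample cell facing its +y (origin at the cell's origin)
- sample_frost_r: frosted side of the sample cell facing its -y (origin at the cell's origin)
- amber_bottle: small brown dropper bottle with a blue cap, 34 mm in diameter, 68 mm high, loose, origin at the centre of its underside: a bystander
- timer: white bench timer with a grey dial, 68 x 68 x 43 mm, loose, origin at the centre of its underside: a bystander
Mind the look-alikes: they are no part of the job. What is shaped like the sample_cell but black or red is not meant.

How it is judged:
By the outcome, as a careful person would: the job done as asked, in the order asked, and still so for the second after the job is handed in, while the arm keeps its last pose, push and grip.
It also fails if it takes over 64 s, if anything falls off the work surface, if the arm or the gripper's body presses on something with over 40 N, if the wrist force passes 120 N, or if a joint passes its speed limit or range.

### The arm

A 6-joint arm with a two-finger parallel gripper is mounted at the origin on a cart in front of the work surface, level with it; the furniture and walls round the work are solid. World frame = base frame: x ahead of the robot, y to its left, z up, the work surface at z = 0. Lengths are in m, angles in degrees, forces in N, time in s.
With the tool pointing down it reaches from about 0.375 to 0.9 m from the base axis. Payload 3.1 kg.
Tool frame: the origin (TCP) lies at the very end of the fingers, on their centre line; the grasp point (between the pads) lies behind it (bot.grip_depth is the z of the grasp point in the tool frame, in m); z points along the fingers, y is the direction in which the jaws open and shut (so a half turn about z gives the same grasp; the last joint's range is limited). The gripper opens to 87 mm and grips with 3 to 60 N. Pads are 19 mm wide; open, the fingers measure 117 mm over their backs; the gripper's body (75 mm by 190 mm) begins 51 mm behind the grasp point.
Start: joints at [65.518, 30.224, 82.088, -0, 67.689, -10.227], TCP at [0.154, 0.606, 0.223] pointing down, gripper open.
Joint ranges: [-176.69, 176.69], [-43.24, 126.21], [12.49, 139.97], [-82, 262], [0, 151.66], [-163.58, 163.58]. Speed limits (degrees/s): [159.86, 159.86, 180, 180, 180, 180].

### API

Orientations are given as a 3x3 rotation matrix whose columns are the frame's x, y, z axes.
In Python, from rig import bot, vision gives the robot as it stands. The module is installed in compiled form; this text tells all that it offers.
- The arm moves only by the shell command python3 -m jog 'ROWS'. ROWS is JSON, a list of rows, each a list of 3 entries, a list of its own where there are three numbers: the shift along the tool's x, y, z in mm, then the turn, a rotation vector about the tool's x, y, z in degrees, then the closure, from 0 (fully open) to 1 (shut). In form: [[[dx, dy, dz], [wx, wy, wz], fingers], ...]. A call has 1 to 12 rows; each row is the pose to reach, as a shift and turn from the pose commanded when the call began, along the tool's axes at that moment; what a row does not reach only later rows make up. A row lasts 1/12 s, in which the tool goes at most 41.7 mm and 7.16 degrees, less where a joint would pass 70% of its speed; a pose out of reach is approached as far as the arm can. A call with a gripper value outside its range is refused whole. The fingers move at their own pace and stop on an object; the grip force is fixed at half the most. Time passes only in rows, so rows that repeat a pose let the fingers close. It gives the time, the measured TCP pose, the force and the opening at its end, in the units of the state.
- bot.read_state(): the state, without advancing time (a new reading comes with each control period).
- vision.capture(name): name is "scene" or "top"; returns the picture (384x512x3 uint8, red, green, blue); there is no depth.
- vision.camera_info(name): a dict with "intrinsics" (3x3 intrinsics, pixels), "camera_from_world" (4x4, takes a point from world to camera coordinates). Camera axes: x right, y up, looking along -z (the intrinsics and any distortion apply to the point x, -y, -z); pixel columns grow to the right and rows downward; lengths in m; the calibration is good to about 2 mm. A picture is of the moment at which its call begins. camera_info takes no time and is no camera call.
- bot.hand_in(): hands the job in, once; it reports no verdict.
The state is a dict: "time_s": time; "joint_positions": joint angles; "qvel": joint speeds; "tau": joint torques, N m; "position": TCP position; "tcp_rot": TCP orientation; "force": force on the tool from outside, world axes, zero at the start; "moment": the same for the moment, N m; "opening": opening from 0.0 (shut) to 1.0 (fully open).
Only numpy, scipy, OpenCV 4.12 (cv2) and the standard library are available. Lean on these libraries where they do the work, as an engineer would, in place of code of your own. Each camera call takes 0.05 s, during which the arm holds its last target. There are 200 camera calls.

## Working session

There is one attempt and no reset: what is moved stays moved. The work goes in short steps, Python scripts to look and compute and a shell command to move; the robot and the scene stay as the last step left them, time stands still between calls to the robot, and variables do not carry over. Pictures are saved under pics/ and viewed, about 8 in all and at most 12, crops included, and the job is handed in when it is done.

```bash
mkdir -p pics
python3 - <<'E'
from rig import bot, vision
import cv2,numpy as np
s=bot.read_state()
print({k:np.round(v,4).tolist() for k,v in s.items()},bot.grip_depth)
for n in("scene","top"):
    im=vision.capture(n); cv2.imwrite(f"pics/{n}0.png",cv2.resize(im[:,:,::-1],(800,600),interpolation=cv2.INTER_CUBIC)); np.save(f"pics/{n}0.npy",im)
    print(vision.camera_info(n))
E
```

```text
{'time_s': 0.0, 'joint_positions': [65.516, 30.2785, 82.1583, -0.0017, 67.6884, -10.2259], 'qvel': [0.0213, -0.0047, -0.0409, 0.0052, -0.0884, -0.0482], 'tau': [0.0, -44.0043, -17.659, 0.0634, 0.0583, -0.0002], 'position': [0.1536, 0.6051, 0.2216], 'tcp_rot': [[-0.9692, 0.2463, -0.0009], [0.2463, 0.9692, -0.002], [0.0004, -0.0022, -1.0]], 'force': [0.5835, 0.2869, 0.7212], 'moment': [-0.0287, 0.0141, 0.0238], 'opening': 1.0037} -0.0187
{'intrinsics': array([[350.99656524,   0.        , 255.56582627],
       [  0.        , 350.99656524, 187.56205783],
       [  0.        ,   0.        ,   1.        ]]), 'camera_from_world': array([[ 0.49997499, -0.86589105,  0.01605311, -0.30650479],
       [ 0.43076012,  0.26472083,  0.86276799, -0.22797722],
       [-0.75131266, -0.42444738,  0.50534513, -0.59050678],
       [ 0.        ,  0.        ,  0.        ,  1.        ]])}
{'intrinsics': array([[398.77239947,   0.        , 262.03561029],
       [  0.        , 398.77239947, 182.59563662],
       [  0.        ,   0.        ,   1.        ]]), 'camera_from_world': array([[-0.06625689, -0.99779856, -0.00283894, -0.08308544],
       [ 0.97669071, -0.06543692,  0.20443401, -0.48797888],
       [-0.20416973,  0.0107724 ,  0.97887623, -1.21904195],
       [ 0.        ,  0.        ,  0.        ,  1.        ]])}
```

View pics/scene0.png

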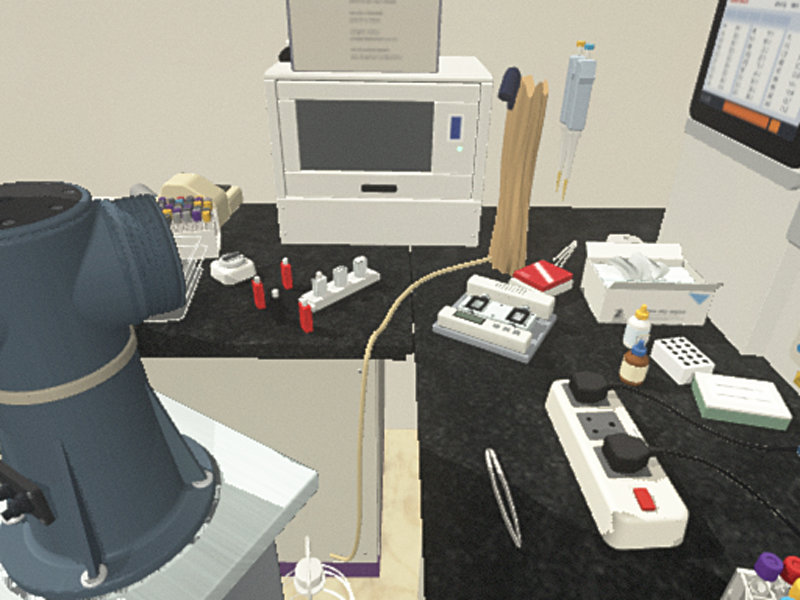

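View pics/top0.png

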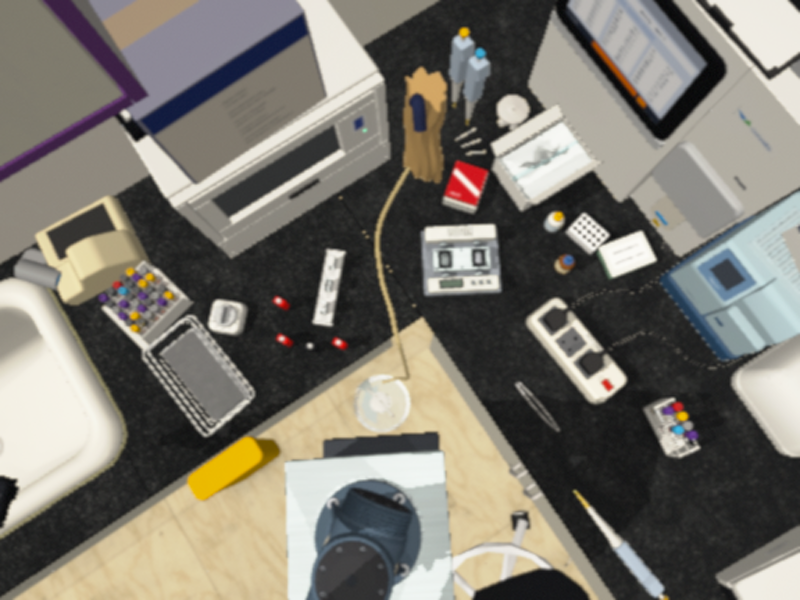

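The scene view shows the rack at (340,285), with red decoy cells at (258,292), (286,273) and (305,315). The photometer is at (497,318). In the top view the rack is at (329,287) and the photometer at (461,260).

```bash
cat > h.py <<'E'
import numpy as np, cv2
from rig import bot, vision
def proj(n,P):
    c=vision.camera_info(n);P=np.atleast_2d(P);p=P@c["camera_from_world"][:3,:3].T+c["camera_from_world"][:3,3]
    q=np.c_[p[:,0],-p[:,1],-p[:,2]]@c["intrinsics"].T;return q[:,:2]/q[:,2:]
def ray(n,uv,z):
    "world points at height z for pixels uv (512x384)"
    c=vision.camera_info(n);uv=np.atleast_2d(uv).astype(float);R=c["camera_from_world"][:3,:3];t=c["camera_from_world"][:3,3]
    d=np.c_[uv,np.ones(len(uv))]@np.linalg.inv(c["intrinsics"]).T;d[:,1:]*=-1
    d=d@R;o=-R.T@t;return o+d*((z-o[2])/d[:,2])[:,None]
E
python3 - <<'E'
from h import *
a=np.load("pics/scene0.npy")[:,:,::-1];b=np.load("pics/top0.npy")[:,:,::-1]
def cr(im,x,y,w,h,s=8):return cv2.resize(im[y:y+h,x:x+w],None,fx=s,fy=s,interpolation=cv2.INTER_CUBIC)
# left: top rack ; right: top photometer; below scene rack and photometer
A=cr(b,192,152,50,64,6);B=cr(b,262,138,64,64,6);C=cr(a,185,155,70,40,5);D=cr(a,270,170,90,64,5)
W=np.zeros((600,800,3),np.uint8)
W[:384,:300]=A[:, :300];W[:384,300:684]=B
W[384:584,:350]=C;W[384:600,350:800]=D[:216]
cv2.imwrite("pics/crop1.png",W)
print(proj("top",bot.read_state()["position"]),proj("scene",bot.read_state()["position"]))
E
```

```text
[[ -8.90704915 311.61324589]] [[-53.92593574 109.32422914]]
```

View pics/crop1.png

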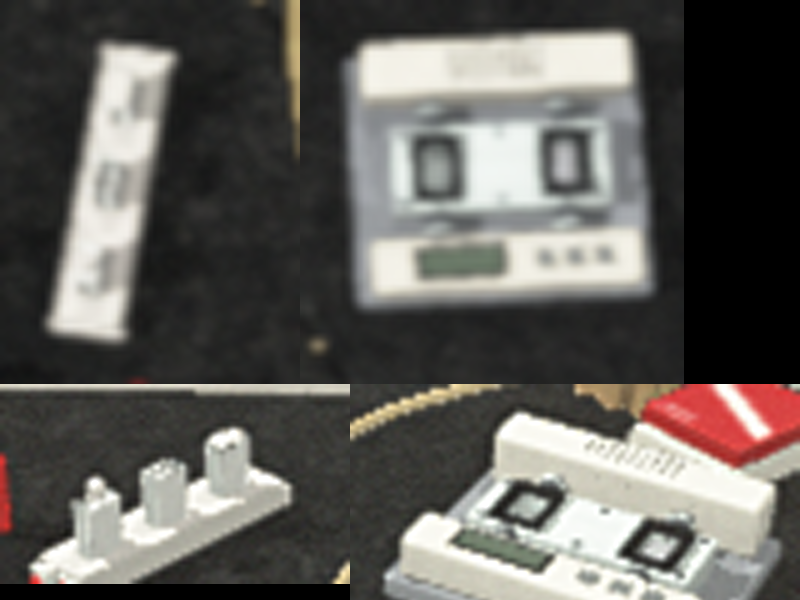

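The enlarged crops show the stoppered cell in the near slot (scene crop, about (95,515)). The middle cell at (163,490) looks open and the far one at (228,460) looks lidded, which I'll check closer. The photometer's detector side faces the robot, so the reference well is the left one.

Run:
```python
from h import *
a=np.load("pics/scene0.npy")[:,:,::-1]
c=cv2.resize(a[158:198,188:248],None,fx=12,fy=12,interpolation=cv2.INTER_CUBIC);cv2.imwrite("pics/crop2.png",c)
f=lambda L,ox,oy:[((u+.5)/6-.5+ox,(v+.5)/6-.5+oy) for u,v in L]
R=ray("top",f([(100,42),(177,52),(127,340),(47,328)],192,152),.019)
print("rack",R.round(4).tolist(),R.mean(0))
e=(R[0]+R[1]-R[2]-R[3])/2;print("len",np.linalg.norm(e),"yaw",np.degrees(np.arctan2(e[1],e[0])))
W=ray("top",f([(139,168),(267,160)],262,138),.038);print("wells",W.round(4).tolist())
d=W[0]-W[1];print(np.linalg.norm(d),"yaw",np.degrees(np.arctan2(d[1],d[0]))-90)
B=ray("top",f([(90,125),(310,118),(310,205),(92,212)],262,138),.038);print("block",B.mean(0))
P=ray("top",f([(57,305),(355,293)],262,138),.0);d=P[0]-P[1];print("front edge",P.round(4).tolist(),np.linalg.norm(d),np.degrees(np.arctan2(d[1],d[0]))-90)
# scene estimates
S=ray("scene",[[(528-350)/5+270,(505-384)/5+170],[(658-350)/5+270,(545-384)/5+170]],.038);print("wells scene",S.round(4).tolist())
g=ray("top",[(340*.64,343*.64),(284*.64,340*.64),(281*.64,303*.64)],.02);print("red",g.round(3).tolist())
```

```text
rack [[0.5807, 0.0563, 0.019], [0.5722, 0.0142, 0.019], [0.4143, 0.0483, 0.019], [0.4236, 0.0909, 0.019]] [0.49769655 0.05244376 0.019     ]
len 0.161175470527709 yaw -12.291563952330593
wells [[0.5352, -0.1927, 0.038], [0.5351, -0.2621, 0.038]]
0.06940188910708726 yaw -0.15626490120010317
block [ 0.53477685 -0.22605677  0.038     ]
front edge [[0.4703, -0.1444, 0.0], [0.466, -0.3086, 0.0]] 0.16425030708525695 -1.4822763737669788
wells scene [[0.5323, -0.1924, 0.038], [0.5308, -0.2617, 0.038]]
red [[0.377, 0.034, 0.02], [0.391, 0.148, 0.02], [0.468, 0.153, 0.02]]
```

View pics/crop2.png

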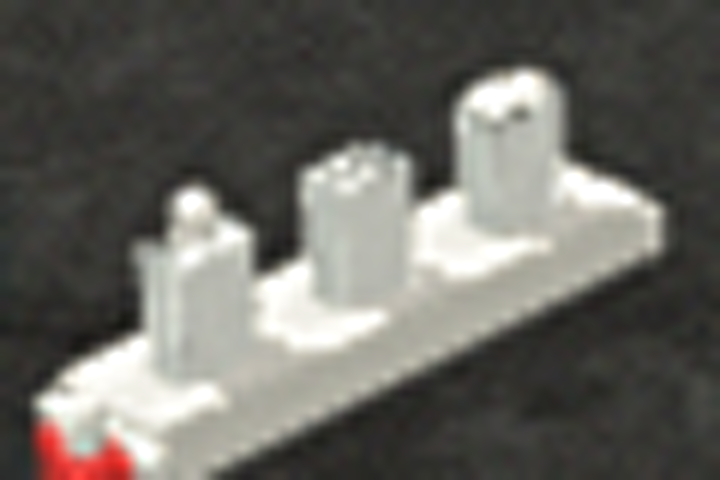

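The crop settles which cell is which. The stopper is in the near slot (193,205), the open spare is in the middle (355,170), and the lidded blank is in the far slot (510,95). The look-alikes are the red cells at scene (258,292), (286,273) and (305,315), plus the spare. Next I'll refine the pose and check it with an overlay.

```bash
cat >> h.py <<'E'
def box(c,yaw,lx,ly,z0,z1):
    r=np.radians(yaw);R=np.array([[np.cos(r),-np.sin(r)],[np.sin(r),np.cos(r)]])
    return np.array([[*(np.array(c)+R@[sx*lx/2,sy*ly/2]),z] for z in(z0,z1) for sx,sy in((-1,-1),(1,-1),(1,1),(-1,1))])
def draw(img,n,P,off,s,col):
    q=((proj(n,P)+.5-off)*s).astype(int)
    for i in range(4):
        for u,v in((i,(i+1)%4),(i+4,(i+1)%4+4),(i,i+4)):cv2.line(img,tuple(map(int,q[u])),tuple(map(int,q[v])),col,1,cv2.LINE_AA)
E
python3 - <<'E'
from h import *
S=ray("scene",[(193/12+187.5,208/12+157.5)],.0545);L=ray("scene",[(512/12+187.5,95/12+157.5)],.052)
print("stopper",S,"lid",L,"mid",(S+L)/2,np.linalg.norm((L-S)[0,:2]),np.degrees(np.arctan2((L-S)[0,1],(L-S)[0,0])))
a=np.load("pics/scene0.npy")[:,:,::-1];b=np.load("pics/top0.npy")[:,:,::-1]
W=np.zeros((600,800,3),np.uint8)
oa,ob=(186,156),(194,154);oc=(262,138)
for n,im,o,w,h,s,X,Y in(("scene",a,oa,64,42,6,0,0),("top",b,ob,46,60,6,0,252),("top",b,oc,64,64,6,400,0),("scene",a,(276,172),78,58,4,400,370)):
    v=cv2.resize(im[o[1]:o[1]+h,o[0]:o[0]+w],None,fx=s,fy=s,interpolation=cv2.INTER_CUBIC)
    c=np.array([.501,.052]);y=-12.3;u=np.array([np.cos(np.radians(y)),np.sin(np.radians(y))])
    draw(v,n,box(c,y,.15,.04,0,.019),o,s,(0,255,0))
    for k in(-.048,0.048):draw(v,n,box(c+k*u,y,.0225,.0125,.019,.049),o,s,(0,0,255))
    draw(v,n,box((.535,-.227),-.8,.14,.16,0,.0),o,s,(0,255,0))
    for k in(-.035,.035):draw(v,n,box((.535,-.227+k),-.8,.0247+.007,.0147+.007,.038,.038),o,s,(0,0,255))
    v=v[:600-Y,:800-X];W[Y:Y+v.shape[0],X:X+v.shape[1]]=v
cv2.imwrite("pics/ov.png",W)
E
```

```text
stopper [[0.4557232  0.07011352 0.0545    ]] lid [[0.54345254 0.04360507 0.052     ]] mid [[0.49958787 0.05685929 0.05325   ]] 0.09164678933150935 -16.812805812791535
```

View pics/ov.png

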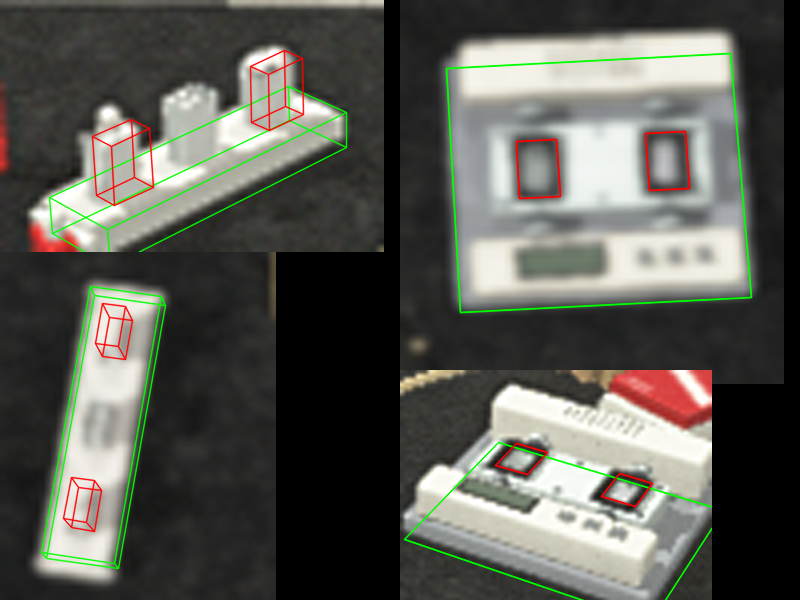

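The overlay fits the photometer to within 1–2 mm. The rack needs a small shift and turn, to a centre of about (0.4985, 0.054) and a yaw of about -13°. I'll write a delta helper and move.

```bash
cat >> h.py <<'E'
from scipy.spatial.transform import Rotation as Ro
def delta(p,ty):
    "tool shift mm and turn deg to reach TCP p, pointing down, tool y at world angle ty"
    s=bot.read_state();R=s["tcp_rot"];t=np.radians(ty);y=np.array([np.cos(t),np.sin(t),0]);z=np.array([0,0,-1.]);T=np.c_[np.cross(y,z),y,z]
    print("t",round(s["time_s"],2),"shift",(R.T@(np.array(p)-s["position"])*1000).round(1),"turn",np.degrees(Ro.from_matrix(R.T@T).as_rotvec()).round(2),"F",np.round(s["force"],1),"open",round(87*s["opening"],1))
E
python3 -c "
from h import *
delta([.5453,.0432,.22],77);delta([.5453,.0432,.10],77)"
```

```text
t 0.1 shift [-518.  -448.2    2.3] turn [-0.11 -0.02 -1.26] F [0.6 0.2 0. ] open 87.0
t 0.1 shift [-518.1 -448.   122.3] turn [-0.11 -0.02 -1.26] F [0.6 0.2 0. ] open 87.0
```

```bash
python3 -m jog '[[[-260,-224,0],[0,0,0],0.43],[[-260,-224,0],[0,0,0],0.43],[[-260,-224,0],[0,0,0],0.43],[[-260,-224,0],[0,0,0],0.43],[[-260,-224,0],[0,0,0],0.43],[[-260,-224,0],[0,0,0],0.43],[[-260,-224,0],[0,0,0],0.43],[[-260,-224,0],[0,0,0],0.43],[[-518,-448,2],[-0.1,0,-1.3],0.43],[[-518,-448,2],[-0.1,0,-1.3],0.43],[[-518,-448,2],[-0.1,0,-1.3],0.43],[[-518,-448,2],[-0.1,0,-1.3],0.43]]'; python3 -c "
from h import *
delta([.5453,.0432,.10],77)"
```

```text
time_s: 1.1
position: [0.4406, 0.1939, 0.2214]
tcp_rot: [[-0.975, 0.224, -0.0], [0.224, 0.975, 0.002], [0.001, 0.002, -1.0]]
force: [0.5, 0.7, -0.1]
opening: 0.572
t 1.1 shift [-135.9 -123.6  121.2] turn [ 0.1  -0.03  0.03] F [ 0.5  0.7 -0.1] open 49.8
```

```bash
python3 -m jog '[[[-136,-123,60],[0,0,0],0.43],[[-136,-123,60],[0,0,0],0.43],[[-136,-123,60],[0,0,0],0.43],[[-136,-123,60],[0,0,0],0.43],[[-136,-123,60],[0,0,0],0.43],[[-136,-123,100],[0,0,0],0.43],[[-136,-123,120],[0,0,0],0.43],[[-136,-123,120],[0,0,0],0.43],[[-136,-123,120],[0,0,0],0.43]]'
python3 - <<'E'
from h import *
delta([.5453,.0432,.07],77)
ims=[vision.capture(n)[:,:,::-1] for n in("scene","top")]
A=cv2.resize(ims[0][110:206,170:266],(400,400),interpolation=cv2.INTER_CUBIC);B=cv2.resize(ims[1][130:226,180:276],(400,400),interpolation=cv2.INTER_CUBIC)
cv2.imwrite("pics/p2.png",np.hstack([A,B]))
p=bot.read_state()["position"];print(p,proj("scene",p)-[170,110],proj("top",p)-[180,130])
E
```

```text
time_s: 1.85
position: [0.544, 0.0457, 0.1003]
tcp_rot: [[-0.974, 0.224, -0.003], [0.224, 0.974, 0.002], [0.004, 0.001, -1.0]]
force: [0.4, -0.8, 0.1]
opening: 0.571
t 1.85 shift [-1.9 -2.1 30.3] turn [ 0.08 -0.21  0.03] F [ 0.4 -0.8  0.1] open 49.7
[0.54590526 0.04588346 0.10244381] [[59.59466767 38.52140341]] [[28.4232061  32.12001936]]
```

View pics/p2.png

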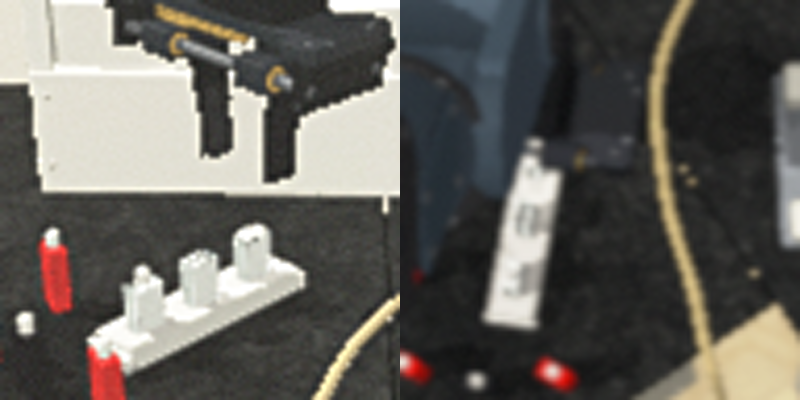

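The scene view shows the finger pair centred at (248,167), above the lidded cell at (252,240) in the far slot. Now I'll descend.

```bash
python3 -m jog '[[[-1,-2,20],[0,-0.2,0],0.43],[[-1,-2,40],[0,-0.2,0],0.43],[[-1,-2,60],[0,-0.2,0],0.43],[[-1,-2,72],[0,-0.2,0],0.43],[[-1,-2,72],[0,-0.2,0],0.43],[[-1,-2,72],[0,-0.2,0],0.77],[[-1,-2,72],[0,-0.2,0],0.77],[[-1,-2,72],[0,-0.2,0],0.77],[[-1,-2,72],[0,-0.2,0],0.77]]'
python3 - <<'E'
from h import *
delta([.5445,.0435,.0275],77)
ims=[vision.capture(n)[:,:,::-1] for n in("scene","top")]
A=cv2.resize(ims[0][140:200,190:250],(600,600),interpolation=cv2.INTER_CUBIC)
cv2.imwrite("pics/p3.png",A)
E
```

```text
time_s: 2.7
position: [0.5467, 0.0436, 0.0308]
tcp_rot: [[-0.975, 0.224, 0.007], [0.224, 0.975, 0.001], [-0.006, 0.002, -1.0]]
force: [-0.2, -0.0, 0.4]
opening: 0.349
t 2.7 shift [ 2.1 -0.6  3.2] turn [0.12 0.36 0.06] F [-0.2 -0.   0.4] open 30.3
```

View pics/p3.png

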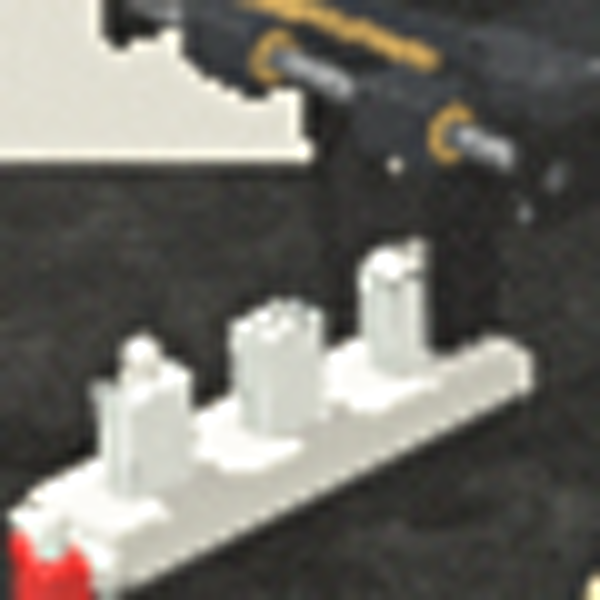

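The fingers straddle the lidded cell (395,310), with the finger's near edge at about x=430. I'll close step by step and watch the force.

```bash
python3 -m jog '[[[1,0,3],[0,0.2,0],0.77],[[1,0,3],[0,0.2,0],0.80],[[1,0,3],[0,0.2,0],0.82],[[1,0,3],[0,0.2,0],0.83],[[1,0,3],[0,0.2,0],0.83]]'
python3 - <<'E'
from h import *
delta([.5445,.0435,.0275],77)
E
```

```text
time_s: 3.22
position: [0.5447, 0.0438, 0.0263]
tcp_rot: [[-0.975, 0.224, 0.0], [0.224, 0.975, 0.002], [0.0, 0.002, -1.0]]
force: [0.2, 0.2, -0.1]
opening: 0.181
t 3.22 shift [ 0.1 -0.3 -1.2] turn [ 0.1  -0.01  0.04] F [ 0.2  0.2 -0.1] open 15.8
```

```bash
python3 -m jog '[[[0,0,0],[0,0,0],0.85],[[0,0,0],[0,0,0],0.9],[[0,0,0],[0,0,0],0.95],[[0,0,0],[0,0,0],1],[[0,0,0],[0,0,0],1]]'
```

```text
time_s: 3.63
position: [0.5447, 0.0439, 0.0264]
tcp_rot: [[-0.975, 0.224, 0.0], [0.224, 0.975, 0.002], [0.0, 0.002, -1.0]]
force: [0.0, 0.2, -0.5]
opening: 0.138
```

```bash
python3 -m jog '[[[0,0,-5],[0,0,0],1],[[0,0,-10],[0,0,0],1],[[0,0,-20],[0,0,0],1],[[0,0,-40],[0,0,0],1],[[0,0,-60],[0,0,0],1],[[0,0,-73],[0,0,0],1],[[0,0,-73],[0,0,0],1]]'
python3 - <<'E'
from h import *
# photometer yaw -1.2: ref well
delta([.535,-.192,.10],88.8)
E
```

```text
time_s: 4.22
position: [0.547, 0.0435, 0.103]
tcp_rot: [[-0.975, 0.224, 0.007], [0.224, 0.975, 0.001], [-0.007, 0.002, -1.0]]
force: [0.3, -0.3, 0.0]
opening: 0.142
t 4.22 shift [ -41.  -232.2    2.7] turn [  0.1    0.42 -11.74] F [ 0.3 -0.3  0. ] open 12.4
```

```bash
python3 -m jog '[[[-8,-40,0],[0,0,-3],1],[[-16,-75,0],[0,0,-6],1],[[-24,-110,0],[0,0,-9],1],[[-30,-150,0],[0,0,-11.7],1],[[-36,-190,0],[0,0.2,-11.7],1],[[-41,-220,0],[0,0.4,-11.7],1],[[-41,-232,2],[0,0.4,-11.7],1],[[-41,-232,2],[0,0.4,-11.7],1],[[-41,-232,2],[0,0.4,-11.7],1],[[-41,-232,2],[0,0.4,-11.7],1]]'
python3 - <<'E'
from h import *
delta([.535,-.192,.10],88.8)
ims=[vision.capture(n)[:,:,::-1] for n in("scene","top")]
o=(270,140);A=cv2.resize(ims[0][o[1]:o[1]+90,o[0]:o[0]+90],(450,450),interpolation=cv2.INTER_CUBIC)
o2=(262,128);B=cv2.resize(ims[1][o2[1]:o2[1]+70,o2[0]:o2[0]+50],(350,490),interpolation=cv2.INTER_CUBIC)
W=np.zeros((490,800,3),np.uint8);W[:450,:450]=A;W[:490,450:]=B
s=bot.read_state();p=s["position"].copy();p[2]-=.0225
draw(W[:450,:450],"scene",box(p[:2],-1.2,.0225,.0125,p[2],p[2]+.045),o,5,(0,0,255))
draw(W[:450,:450],"scene",box((.535,-.192),-1.2,.0317,.0217,.038,.038),o,5,(0,255,0))
cv2.imwrite("pics/p4.png",W)
E
```

```text
time_s: 5.05
position: [0.5319, -0.1896, 0.0966]
tcp_rot: [[-1.0, 0.021, -0.008], [0.021, 1.0, 0.004], [0.008, 0.004, -1.0]]
force: [-0.6, -0.7, -0.3]
opening: 0.142
t 5.05 shift [-3.1 -2.3 -3.5] turn [ 0.24 -0.48 -0.  ] F [-0.6 -0.7 -0.3] open 12.4
```

View pics/p4.png

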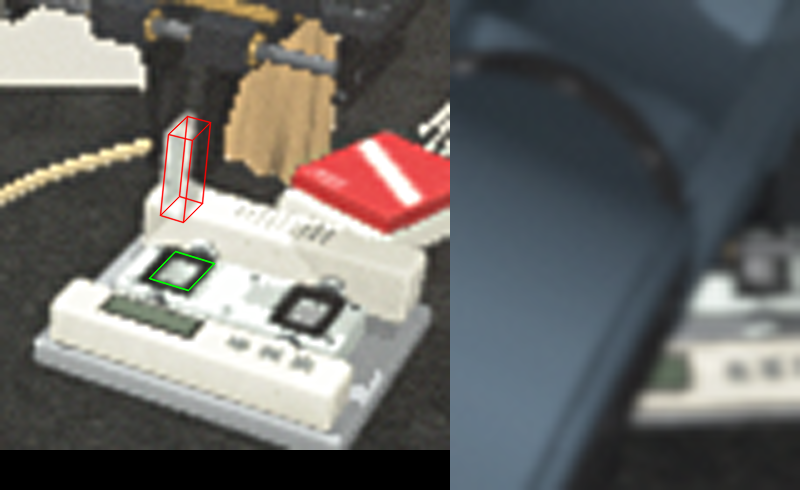

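The overlay agrees with the held cell (left edge x≈164) and the reference frame (centre about (180,269)) to about a pixel. I'll lower it and check the force.

```bash
python3 -m jog '[[[-1,-1,10],[0.2,-0.4,0],1],[[-2,-2.5,25],[0.2,-0.4,0],1],[[-2,-2.5,31],[0.2,-0.4,0],1],[[-2,-2.5,31],[0.2,-0.4,0],1],[[-2,-2.5,31],[0.2,-0.4,0],1]]'
python3 - <<'E'
from h import *
delta([.534,-.1923,.06],88.8)
E
```

```text
time_s: 5.57
position: [0.5343, -0.1929, 0.0658]
tcp_rot: [[-1.0, 0.021, -0.001], [0.021, 1.0, -0.0], [0.001, -0.0, -1.0]]
force: [0.4, 0.1, 0.5]
opening: 0.145
t 5.57 shift [0.3 0.6 5.8] turn [-0.02 -0.03  0.02] F [0.4 0.1 0.5] open 12.6
```

```bash
python3 -m jog '[[[0,0.5,4],[0,0,0],1],[[0,0.5,7],[0,0,0],1],[[0,0.5,10],[0,0,0],1],[[0,0.5,10],[0,0,0],1],[[0,0.5,10],[0,0,0],1]]'
```

```text
time_s: 5.98
position: [0.5349, -0.1924, 0.0567]
tcp_rot: [[-1.0, 0.023, 0.002], [0.023, 1.0, 0.001], [-0.002, 0.001, -1.0]]
force: [1.1, 4.7, 5.1]
opening: 0.144
```

Contact with the bevel is pushing towards +y, so I'll shift that way.

```bash
python3 -m jog '[[[0,1,-1],[0,0,0],1],[[-0.5,2,0],[0,0,0],1],[[-0.5,2,2],[0,0,0],1],[[-0.5,2,2],[0,0,0],1],[[-0.5,2,2],[0,0,0],1]]'
```

```text
time_s: 6.4
position: [0.5346, -0.1914, 0.0535]
tcp_rot: [[-1.0, 0.022, -0.0], [0.022, 1.0, -0.001], [0.0, -0.001, -1.0]]
force: [0.4, 2.1, -0.3]
opening: 0.142
```

```bash
python3 -m jog '[[[0,0.7,2],[0,0,0],1],[[0,0.7,5],[0,0,0],1],[[0,0.7,8],[0,0,0],1],[[0,0.7,8],[0,0,0],1],[[0,0.7,8],[0,0,0],1]]'
```

```text
time_s: 6.82
position: [0.5348, -0.191, 0.0455]
tcp_rot: [[-1.0, 0.022, -0.0], [0.022, 1.0, -0.001], [0.0, -0.001, -1.0]]
force: [0.5, -0.2, 0.0]
opening: 0.142
```

```bash
python3 -m jog '[[[0,0,2],[0,0,0],1],[[0,0,3],[0,0,0],1],[[0,0,4],[0,0,0],1],[[0,0,4],[0,0,0],1]]'
```

```text
time_s: 7.15
position: [0.535, -0.191, 0.0423]
tcp_rot: [[-1.0, 0.022, 0.001], [0.022, 1.0, -0.001], [-0.001, -0.001, -1.0]]
force: [-0.4, -0.4, 2.7]
opening: 0.142
```

The cell touched the well floor at 0.0423 m, as expected. I'll let go and retreat.

```bash
python3 -m jog '[[[0,0,0],[0,0,0],0.8],[[0,0,0],[0,0,0],0.7],[[0,0,0],[0,0,0],0.57],[[0,0,0],[0,0,0],0.57],[[0,0,-10],[0,0,0],0.57],[[0,0,-30],[0,0,0],0.57],[[0,0,-60],[0,0,0],0.57],[[0,0,-80],[0,0,0],0.57],[[0,0,-80],[0,0,0],0.57]]'
python3 - <<'E'
from h import *
# near slot: far slot found at (.5447,.0438); yaw -13, 96 mm back
delta([.5447-.096*.9744,.0438+.096*.225,.122],77)
E
```

```text
time_s: 7.9
position: [0.5377, -0.1923, 0.1268]
tcp_rot: [[-1.0, 0.022, 0.008], [0.022, 1.0, -0.006], [-0.008, -0.006, -1.0]]
force: [0.3, -0.7, -0.3]
opening: 0.427
t 7.9 shift [ 92.2 255.8   2.5] turn [-0.28  0.52 11.76] F [ 0.3 -0.7 -0.3] open 37.1
```

```bash
python3 -m jog '[[[14,40,0],[0,0,2],0.57],[[28,80,0],[0,0,4],0.57],[[42,120,0],[0,0,6],0.57],[[56,160,0],[0,0,8],0.57],[[70,200,0],[0,0,10],0.57],[[84,235,0],[0,0,11.8],0.57],[[92,256,2],[-0.2,0.4,11.8],0.5],[[92,256,2],[-0.2,0.4,11.8],0.5],[[92,256,2],[-0.2,0.4,11.8],0.5],[[92,256,2],[-0.2,0.4,11.8],0.5]]'
python3 - <<'E'
from h import *
delta([.5447-.096*.9744,.0438+.096*.225,.0275],77)
a,b=[vision.capture(n)[:,:,::-1] for n in("scene","top")]
A=cv2.resize(a[150:230,170:270],(500,400),interpolation=cv2.INTER_CUBIC);B=cv2.resize(a[165:235,275:350],(300,280),interpolation=cv2.INTER_CUBIC)
W=np.zeros((400,800,3),np.uint8);W[:,:500]=A;W[:280,500:]=B
cv2.imwrite("pics/p5.png",W)
E
```

```text
time_s: 8.73
position: [0.4495, 0.0667, 0.1198]
tcp_rot: [[-0.974, 0.226, -0.005], [0.226, 0.974, 0.003], [0.005, 0.002, -1.0]]
force: [-0.4, -0.5, -0.0]
opening: 0.497
t 8.73 shift [-2.4 -1.  92.3] turn [ 0.09 -0.3  -0.03] F [-0.4 -0.5 -0. ] open 43.2
```

View pics/p5.png

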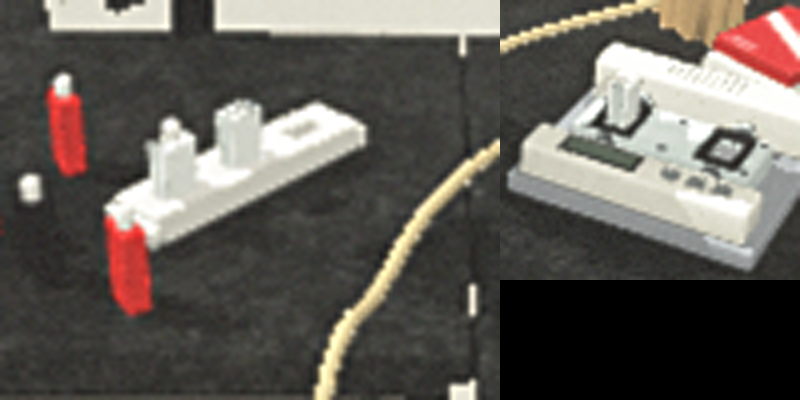

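The blank now stands in the reference frame (crop (620,100)) and the far slot is empty. The stoppered cell is at (170,160), and the red decoy at (130,265) is clear of the fingers. I'll descend on the stoppered cell.

```bash
python3 -m jog '[[[-3,-1,30],[0,-0.3,0],0.5],[[-3,-1,60],[0,-0.3,0],0.5],[[-3,-1,80],[0,-0.3,0],0.5],[[-3,-1,93],[0,-0.3,0],0.5],[[-3,-1,93],[0,-0.3,0],0.6],[[-3,-1,93],[0,-0.3,0],0.7],[[-3,-1,93],[0,-0.3,0],0.77],[[-3,-1,93],[0,-0.3,0],0.77]]'
python3 - <<'E'
from h import *
delta([.452,.066,.0275],77)
E
```

```text
time_s: 9.5
position: [0.4517, 0.0653, 0.0275]
tcp_rot: [[-0.974, 0.227, 0.001], [0.227, 0.974, 0.002], [-0.001, 0.002, -1.0]]
force: [0.6, -0.1, 1.1]
opening: 0.286
t 9.5 shift [-0.1  0.7  0. ] turn [ 0.12  0.05 -0.1 ] F [ 0.6 -0.1  1.1] open 24.9
```

```bash
python3 -m jog '[[[0,0.3,0.5],[0,0,0],0.77],[[0,0.3,0.5],[0,0,0],0.8],[[0,0.3,0.5],[0,0,0],0.83],[[0,0.3,0.5],[0,0,0],0.83],[[0,0.3,0.5],[0,0,0],0.83]]'
python3 - <<'E'
from h import *
delta([.452,.066,.0275],77)
a=vision.capture("scene")[:,:,::-1];cv2.imwrite("pics/p6.png",cv2.resize(a[150:210,180:240],(600,600),interpolation=cv2.INTER_CUBIC))
E
```

```text
time_s: 9.92
position: [0.4509, 0.0662, 0.0264]
tcp_rot: [[-0.974, 0.226, -0.0], [0.226, 0.974, 0.002], [0.001, 0.002, -1.0]]
force: [0.9, 0.4, 0.3]
opening: 0.174
t 9.92 shift [-1.1  0.1 -1.1] turn [ 0.1  -0.05 -0.04] F [0.9 0.4 0.3] open 15.2
```

View pics/p6.png

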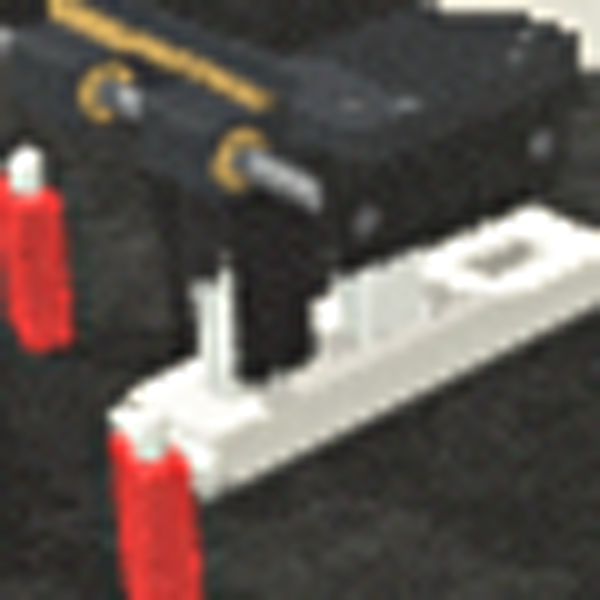

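The fingers straddle the stoppered cell (220,330) without force. I'll grip, lift and carry it over.

```bash
python3 -m jog '[[[0,0,0],[0,0,0],0.85],[[0,0,0],[0,0,0],0.9],[[0,0,0],[0,0,0],0.95],[[0,0,0],[0,0,0],1],[[0,0,0],[0,0,0],1],[[0,0,-5],[0,0,0],1],[[0,0,-20],[0,0,0],1],[[0,0,-45],[0,0,0],1],[[0,0,-70],[0,0,0],1],[[0,0,-98],[0,0,0],1],[[0,0,-98],[0,0,0],1],[[0,0,-98],[0,0,0],1]]'
python3 - <<'E'
from h import *
delta([.5335,-.261,.122],88.8)
E
```

```text
time_s: 10.97
position: [0.4519, 0.0658, 0.1256]
tcp_rot: [[-0.974, 0.226, 0.003], [0.226, 0.974, 0.002], [-0.003, 0.002, -1.0]]
force: [0.0, -0.4, -1.1]
opening: 0.14
t 10.97 shift [-153.3 -300.     3.4] turn [  0.11   0.17 -11.85] F [ 0.  -0.4 -1.1] open 12.1
```

```bash
python3 -m jog '[[[-18,-35,0],[0,0,-2],1],[[-36,-70,0],[0,0,-4],1],[[-54,-105,0],[0,0,-6],1],[[-72,-140,0],[0,0,-8],1],[[-90,-175,0],[0,0,-10],1],[[-108,-210,0],[0,0,-11.8],1],[[-126,-246,0],[0,0.2,-11.8],1],[[-144,-280,0],[0,0.2,-11.8],1],[[-153,-300,2],[0,0.2,-11.8],1],[[-153,-300,2],[0,0.2,-11.8],1],[[-153,-300,2],[0,0.2,-11.8],1],[[-153,-300,2],[0,0.2,-11.8],1]]'
python3 - <<'E'
from h import *
delta([.5335,-.261,.066],88.8)
E
```

```text
time_s: 11.97
position: [0.5306, -0.2594, 0.1198]
tcp_rot: [[-1.0, 0.022, -0.008], [0.022, 1.0, 0.006], [0.008, 0.005, -1.0]]
force: [0.5, -0.1, 0.2]
opening: 0.141
t 11.97 shift [-3.4 -1.8 53.8] turn [ 0.31 -0.46 -0.07] F [ 0.5 -0.1  0.2] open 12.3
```

```bash
python3 -m jog '[[[-2,-1.5,20],[0.2,-0.3,0],1],[[-2,-1.5,40],[0.2,-0.3,0],1],[[-2,-1.5,53],[0.2,-0.3,0],1],[[-2,-1.5,53],[0.2,-0.3,0],1],[[-2,-1.5,53],[0.2,-0.3,0],1]]'
python3 - <<'E'
from h import *
delta([.5335,-.261,.06],88.8)
a=vision.capture("scene")[:,:,::-1]
o=(275,140);A=cv2.resize(a[o[1]:o[1]+90,o[0]:o[0]+100],None,fx=7,fy=7,interpolation=cv2.INTER_CUBIC)
cv2.imwrite("pics/p7.png",A)
E
```

```text
time_s: 12.38
position: [0.5329, -0.2601, 0.0676]
tcp_rot: [[-1.0, 0.02, -0.002], [0.02, 1.0, 0.001], [0.002, 0.001, -1.0]]
force: [0.9, 0.4, -0.3]
opening: 0.137
t 12.38 shift [-0.6 -0.9  7.6] turn [ 0.06 -0.12  0.04] F [ 0.9  0.4 -0.3] open 11.9
```

View pics/p7.png

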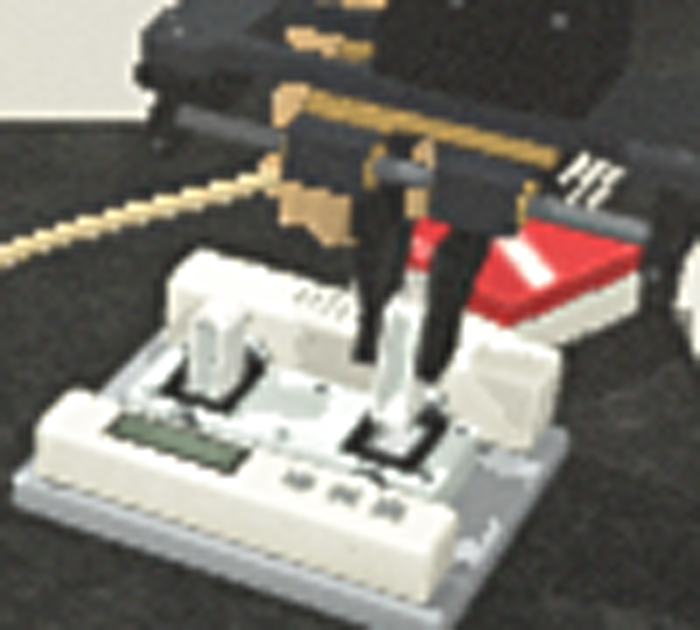

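The blank is seated at (215,350). The stoppered cell is upright above the sample well's frame (395,440). I'll lower it gently.

```bash
python3 -m jog '[[[-0.5,-0.9,4],[0,0,0],1],[[-0.5,-0.9,8],[0,0,0],1],[[-0.5,-0.9,10.5],[0,0,0],1],[[-0.5,-0.9,10.5],[0,0,0],1],[[-0.5,-0.9,10.5],[0,0,0],1]]'
```

```text
time_s: 12.85
position: [0.5344, -0.2631, 0.058]
tcp_rot: [[-1.0, 0.022, 0.001], [0.022, 1.0, -0.001], [-0.001, -0.001, -1.0]]
force: [0.5, 1.8, 0.0]
opening: 0.143
```

```bash
python3 -m jog '[[[0,1.3,0],[0,0,0],1],[[0,1.5,2],[0,0,0],1],[[0,1.5,3],[0,0,0],1],[[0,1.5,3],[0,0,0],1],[[0,1.5,3],[0,0,0],1]]'
```

```text
time_s: 13.27
position: [0.5342, -0.2614, 0.0547]
tcp_rot: [[-1.0, 0.022, 0.0], [0.022, 1.0, -0.0], [-0.0, -0.0, -1.0]]
force: [1.8, 0.6, 1.1]
opening: 0.141
```

```bash
python3 -m jog '[[[-0.7,0.2,1],[0,0,0],1],[[-0.7,0.2,3],[0,0,0],1],[[-0.7,0.2,5],[0,0,0],1],[[-0.7,0.2,5],[0,0,0],1],[[-0.7,0.2,5],[0,0,0],1]]'
```

```text
time_s: 13.68
position: [0.5346, -0.2613, 0.0495]
tcp_rot: [[-1.0, 0.022, -0.0], [0.022, 1.0, -0.0], [0.0, -0.001, -1.0]]
force: [-2.4, 0.9, 1.4]
opening: 0.143
```

```bash
python3 -m jog '[[[0.4,0.2,2],[0,0,0],1],[[0.4,0.2,4],[0,0,0],1],[[0.4,0.2,5.5],[0,0,0],1],[[0.4,0.2,5.5],[0,0,0],1],[[0.4,0.2,5.5],[0,0,0],1]]'
```

```text
time_s: 14.1
position: [0.5346, -0.2613, 0.0443]
tcp_rot: [[-1.0, 0.022, 0.0], [0.022, 1.0, -0.001], [-0.0, -0.001, -1.0]]
force: [-2.3, 0.8, 4.1]
opening: 0.142
```

```bash
python3 -m jog '[[[0.4,0,1],[0,0,0],1],[[0.4,0,2],[0,0,0],1],[[0.4,0,2],[0,0,0],1],[[0.4,0,2],[0,0,0],1]]'
```

```text
time_s: 14.43
position: [0.5345, -0.2613, 0.0425]
tcp_rot: [[-1.0, 0.022, 0.001], [0.022, 1.0, -0.001], [-0.001, -0.001, -1.0]]
force: [-2.2, 1.5, 5.1]
opening: 0.138
```

```bash
python3 -m jog '[[[0.3,0.2,0.5],[0,0,0],1],[[0.3,0.2,1],[0,0,0],1],[[0.3,0.2,1],[0,0,0],1],[[0.3,0.2,1],[0,0,0],1],[[0.3,0.2,1],[0,0,0],1]]'
```

```text
time_s: 14.85
position: [0.5346, -0.2613, 0.0421]
tcp_rot: [[-1.0, 0.022, 0.002], [0.022, 1.0, -0.002], [-0.002, -0.002, -1.0]]
force: [-2.2, 2.3, 8.1]
opening: 0.141
```

```bash
python3 -m jog '[[[0,0,0.6],[0,0,0],1],[[0,0,0.6],[0,0,0],1],[[0,0,0.6],[0,0,0],1],[[0,0,0.6],[0,0,0],1],[[0,0,0.6],[0,0,0],1]]'
python3 - <<'E'
from h import *
delta([.5345,-.2613,.0425],88.8)
a=vision.capture("scene")[:,:,::-1]
o=(275,140);cv2.imwrite("pics/p8.png",cv2.resize(a[o[1]:o[1]+75,o[0]:o[0]+100],(800,600),interpolation=cv2.INTER_CUBIC))
E
```

```text
time_s: 15.27
position: [0.5346, -0.2613, 0.0421]
tcp_rot: [[-1.0, 0.022, 0.002], [0.022, 1.0, -0.002], [-0.002, -0.002, -1.0]]
force: [-2.7, 2.7, 11.5]
opening: 0.143
t 15.27 shift [ 0.1  0.  -0.4] turn [-0.11  0.12 -0.05] F [-2.7  2.7 11.5] open 12.5
```

View pics/p8.png

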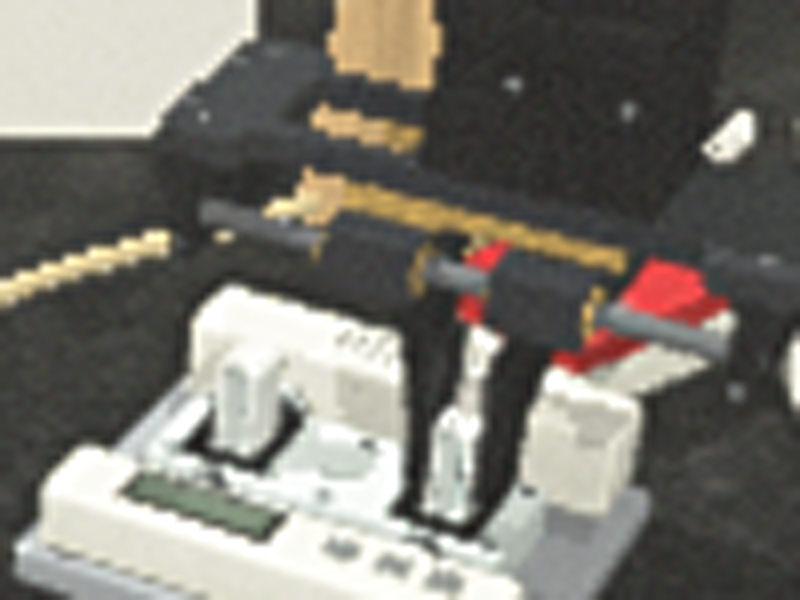

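The stoppered cell is down in the sample well (455,470), still gripped, with the blank beside it. Height stayed at 0.0421 m while force rose from 8.1 to 11.5 N, so it is on the floor.

```bash
python3 -c "
from rig import bot
print(bot.hand_in())"
```

```text
the job is handed in; nothing more can be done
None
```

I seated the flat-lidded cell in the reference well and let go of it. I then pushed the stoppered cell down in the sample well and handed in at about 15.3 s, still gripping it and holding it down.

- **Blank cell:** it met the well floor with the TCP at 0.0423 m (0.0424 m expected). Later pictures show it upright in the reference well.
- **Sample cell:** it stopped at 0.0421 m. A further 0.6 mm of commanded push raised the force from 8.1 to 11.5 N without any movement. So it is on the floor and the shutter should be fully down, though I had no direct shutter reading. The grip opening was 12.5 mm, which matches the cell.
- **Side loads:** small sideways forces of about 2.7 N remained in x and y at the end. Both cells brushed the well bevels on the way in, by up to about 5 N, before I corrected the alignment.
- **Left alone:** I gripped both cells only on the frosted sides. I did not touch the spare cell, the bottle, the timer or the red and black look-alikes.

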